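# Set the day wheel of a dot embosser and mark a cake carton

## Task

Cartons are marked with a code of one to six dots for the baking day, and today is a five-dot day. With a fingertip, lightly flick the lobed edge of the embosser's day wheel onward, click by click, until the lobe with five dots stands uppermost and the wheel rests in its click; only then press the round black pad down until the die is felt to press on the lid of the carton lying in the embosser, firmly but without crushing it, and let the head spring back up. Only touch and push: grip and lift nothing, leave the carton lying in its nest and leave everything else on the worktop alone.

Things in the scene. Friction and masses are not known exactly. Their poses are not given: they have to be found in the camera images.
- embosser: White benchtop dot embosser, fixed to the worktop: base plate 220 mm (x) by 190 mm (y), top at 10 mm, a rear column 155 mm tall and a sprung head. Origin on the worktop; its -x side is the front, z up. The base reaches from x -85 to +135 mm and y -95 to +95 mm. Yaw up to 0.35 rad either way.
- wheel_axis (a point): Centre of the black day wheel, at (35, 0, 128) mm in the embosser's frame with the head up, axes as the embosser's. The wheel is 20 mm wide and turns about the embosser's y. It is a star of six lobes 60 degrees apart: tips 44 mm from the axis, each lobe an 8 mm thick arm with a round end; the round core between them is 26 mm in radius.
- wheel_top (a point): Tip of the lobe that stands straight up at rest, (35, 0, 172) mm in the embosser's frame; the point stays there as the wheel turns. The wheel stands between two cheeks (outer faces at y +-25 mm, top at 129 mm, bearings to 139 mm), so its upper half is open to front, back and above. Lobes bear one to six white dots on crest and flanks; the next number up is the next lobe to the front.
- day_wheel (a joint): Turn of the day wheel in rad; it grows as its top is pushed to the embosser's +x. The lobe with k dots is uppermost at (k - 1) x 1.0472 (five dots 4.189); stops lie 0.15 beyond one and six. A sprung roller clicks it in at these six: some 5 N at a lobe tip to leave a click; clearly past half way (0.6) it snaps on by itself if free to. Starts at one to three dots, seldom poised between two.
- wheel_star: The wheel's black star of six lobes, which the fingertip flicks; origin on the wheel axis. It turns with joint day_wheel; its own z axis points to the one-dot lobe, and the lobe with k dots lies (k - 1) x 60 degrees from it toward its -x.
- press_head: The white head that slides straight down the column and carries wheel, pad and die; origin at the embosser's origin while it is up, axes as the embosser. It moves 10 mm down until the die meets the carton lid; its spring resists with about 8 N at the start and 12 N there, and lifts it back when released.
- pad_top (a point): Top centre of the round black press pad, 38 mm across, at (-35, 0, 150) mm in the embosser's frame with the head up; pressed from above. It moves down with the head; once the die is on the carton it yields on an overload spring: from about 13 N on, 2.5 N for each mm, for up to 8 mm.
- die_face (a point): Centre of the underside of the die, 34 by 28 mm, at (-35, 0, 64) mm in the embosser's frame with the head up: 10 mm above the carton's lid.
- carton: Closed cream cake carton, 67 by 139 by 44 mm, loose, 0.25 kg, lying under the die in the nest of low rails on the base plate; origin at the centre of its underside, long side along y.
- gift_carton_2: Bystander: cream cake carton, 67 x 139 x 44 mm, empty, waiting beside the machine. Origin at the centre of its underside. To be left alone.
- gift_carton_3: Bystander: dark red cake carton, 67 x 139 x 44 mm, waiting beside the machine. Origin at the centre of its underside. To be left alone.
- ribbon_1: Bystander: spool of red ribbon, 74 mm across, 22 mm high. Origin at the centre of its underside. To be left alone.
- masking_tape: Bystander: roll of masking tape lying flat, 97 mm across, 25 mm high. Origin at the centre of its underside. To be left alone.
- timer: Bystander: white kitchen timer, 43 x 68 x 64 mm. Origin at the centre of its underside. To be left alone.
- marker_2: Bystander: marker pen, 135 mm long, 17 mm thick. Origin at the centre of its underside. To be left alone.

How it is judged:
On the way, in this order (a step that is already met when the one before it is completed fails the run):
1. the day wheel rests in its click with the five-dot lobe uppermost, head up (value of joint day_wheel between 4.03879 and 4.33879 rad and velocity of joint day_wheel between -0.15 and 0.15 rad/s and contact force between press_head and carton below 0.5 N), for 0.3 s.
2. with the wheel still at five dots the die is pressed on the carton's lid with at least 3 N (value of joint day_wheel between 4.03879 and 4.33879 rad and contact force between press_head and carton above 3 N), for 0.1 s.
At the end, for the whole second after the job is handed in: The wheel rests within 0.15 rad of five dots (4.189), the carton was pressed by the die at that setting with at least 3 N, the head is back up within 2 mm, and the carton lies flat in its nest (within 10 mm of where the nest holds it) (value of joint day_wheel between 4.03879 and 4.33879 rad and z of die_face in the frame of embosser above 0.062 m and linear speed of carton below 0.01 m/s and z of carton in the frame of embosser below 0.013 m and x of carton in the frame of embosser above -0.045 m and y of carton in the frame of embosser between -0.008 and 0.008 m); the robot touches nothing.
It fails at once if the die was pressed on the carton (over 1 N) with the wheel not at five dots (not (value of joint day_wheel between 4.03879 and 4.33879 rad) and contact force between press_head and carton above 1 N).
It fails at once if the carton was crushed: the die pressed with more than 60 N (contact force between press_head and carton above 60 N).
It fails at once if the wheel was gripped or forced: the fingers pressed on it with more than 30 N (contact force between the fingers and wheel_star above 30 N).
It fails at once if the carton was lifted over 10 mm or tipped (z of carton in the frame of embosser above 0.02 m or angle between carton's own z axis and vertical above 0.15 rad).
It fails at once if another thing on the worktop was moved more than 20 mm (distance of any of gift_carton_2, gift_carton_3, ribbon_1, masking_tape, timer, marker_2 from where it was at the start of the episode above 0.02 m).
It also fails if it takes over 48 s, if anything falls off the work surface, if the arm or the gripper's body presses on something with over 40 N, if the wrist force passes 120 N, or if a joint passes its speed limit or range.

## Robot

A 6-joint arm with a two-finger parallel gripper is mounted at the origin on a cart in front of the work surface, level with it; the furniture and walls round the work are solid. World frame = base frame: x ahead of the robot, y to its left, z up, the work surface at z = 0. Lengths are in m, angles in rad, forces in N, time in s.
With the tool pointing down it reaches from about 0.425 to 0.95 m from the base axis. Payload 14.7 kg.
Tool frame: the origin (TCP) lies at the centre of the arm's flange, where the gripper is bolted on; the fingertips stand 173 mm ahead of it and the grasp point (between the pads) lies 155 mm ahead of it; z points along the fingers, y is the line along which they close (so a half turn about z gives the same grasp; the last joint's range is limited). The gripper opens to 85 mm and grips with 20 to 120 N. Pads are 22 mm wide; open, the fingers measure 114 mm over their backs; the gripper's body (76 mm by 85 mm) begins 54 mm behind the grasp point. The pads swing forward as they close: fully open they stand 13 mm farther back than shut.
Start: joints at [-1.251, 0.48, 1.596, -0, 1.065, -0.047], TCP at [0.233, -0.607, 0.405] pointing down, gripper open.
Joint ranges: [-2.75, 2.75], [-0.82, 2.05], [0.23, 2.67], [-1.56, 4.7], [0.09, 2.69], [-2.92, 2.92]. Speed limits (rad/s): [1.89, 1.89, 2.39, 3.01, 3.01, 3.01].

## Interface

Orientations are given as a unit quaternion [x, y, z, w].
In Python, from station import arm gives the robot as it stands. The module is installed in compiled form; this text tells all that it offers. Calls block until the motion is done:
- arm.move_to(position, orientation): joint-space move of the TCP to a pose.
- arm.move_linear(position, frame=None, max_speed=0.15, until_force=None): straight line of the TCP; frame=None keeps the orientation; max_speed is the mean speed in m/s. With until_force (N) it stops when the force on the tool has changed by that much, and returns True; else False.
- arm.move_j(angles): joint-space move.
- arm.set_gripper(opening): finger opening in m; the grip force is fixed at half the most; returns when the fingers have stopped.
- arm.pause(seconds).
- arm.ik(position, orientation): joint angles nearest the present ones, or None.
- arm.state(): the state.
- arm.camera(name): name is "side" or "top"; returns (picture, depth): 400x640x3 uint8, red, green, blue; 400x640 float32, m along the optical axis (not along the pixel's ray), 0 where there is no reading.
- arm.camera_params(name): a dict with "vertical_fov" (degrees; the focal length in pixels is half the picture's height over the tangent of half this angle, whatever the lens; pixels are square), "cx", "cy" (the principal point, pixels), "world_from_camera" (4x4, takes a point from camera to world coordinates). Camera axes: x right, y up, looking along -z (the intrinsics and any distortion apply to the point x, -y, -z); pixel columns grow to the right and rows downward; lengths in m; the calibration is good to about 2 mm. A picture is of the moment at which its call begins. camera_params takes no time and is no camera call.
A pose or a line that the arm cannot do raises arm.Unreachable and nothing moves.
- arm.job_done(): hands the job in; it is judged then, once.
The state is a dict: "clock": time; "joint_positions": joint angles; "joint_velocities": joint speeds; "joint_torque": joint torques, N m; "ee_pos": TCP position; "ee_rot": TCP orientation; "contact_force": force on the tool from outside, world axes, zero at the start; "ft_torque": the same for the moment, N m; "width": finger opening in m; "gripper_force": force on a finger pad.
Only numpy, scipy, OpenCV 4.12 (cv2) and the standard library are available. Lean on these libraries where they do the work, as an engineer would, in place of code of your own. Each camera call takes 0.05 s, during which the arm holds its last target. There are 200 camera calls.

## Working session

There is one attempt and no reset: what is moved stays moved. The work goes in short steps, each a Python script; the robot and the scene stay as the last script left them, time stands still between calls to the robot, and variables do not carry over. Pictures are saved under pics/ and viewed, at most 10 in all, crops included, and the job is handed in when it is done.

```bash
mkdir -p pics; python3 - <<'E'
from station import arm
import cv2,numpy as np
for n in("side","top"):
    p,d=arm.camera(n); cv2.imwrite(f"pics/{n}0.png",p[:,:,::-1]); np.savez(f"{n}0.npz",p=p,d=d)
    c=arm.camera_params(n); print(n,c)
print(arm.state())
E
```

```text
side {'vertical_fov': 54.46816466251579, 'cx': 324.3249222282504, 'cy': 199.72762559154586, 'world_from_camera': array([[-0.91361822,  0.2660437 , -0.30744511,  0.19706201],
       [-0.4065348 , -0.58738693,  0.69979   ,  0.66696958],
       [ 0.00558548,  0.76432803,  0.64480343,  0.87228973],
       [ 0.        ,  0.        ,  0.        ,  1.        ]])}
top {'vertical_fov': 57.31516337579279, 'cx': 323.58407861051757, 'cy': 199.9922821540684, 'world_from_camera': array([[ 0.02530767,  0.98029858, -0.19589336,  0.37663465],
       [-0.99967525,  0.02540256, -0.00202845, -0.14258655],
       [ 0.0029877 ,  0.19588108,  0.98062311,  0.98154648],
       [ 0.        ,  0.        ,  0.        ,  1.        ]])}
{'clock': 0.1, 'joint_positions': array([-1.25057659e+00,  4.80783109e-01,  1.59682956e+00,  3.29104596e-05,
        1.06509597e+00, -4.66196953e-02]), 'joint_velocities': array([-1.23251021e-03, -1.22274702e-03, -1.20484248e-04, -9.10787530e-05,
       -3.05706822e-03,  4.90393496e-04]), 'joint_torque': array([-3.31811825e-04, -9.52257586e+01, -4.31038749e+01, -5.42897635e-05,
        5.31038662e-03,  1.14743220e-04]), 'ee_pos': array([ 0.23308747, -0.60656968,  0.40412041]), 'ee_rot': array([ 9.83227013e-01,  1.82385111e-01, -6.18390464e-05, -5.54743781e-04]), 'contact_force': array([0.45386384, 0.41696495, 0.14672106]), 'ft_torque': array([-0.000808  , -0.02589078,  0.03726327]), 'gripper_force': 0.0, 'width': 0.08537556433619942}
```

View pics/side0.png

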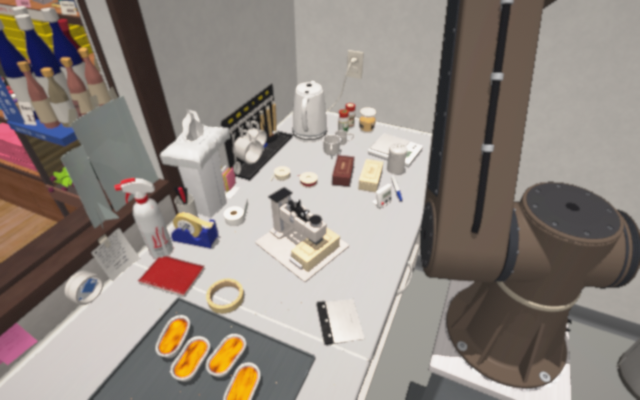

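View pics/top0.png

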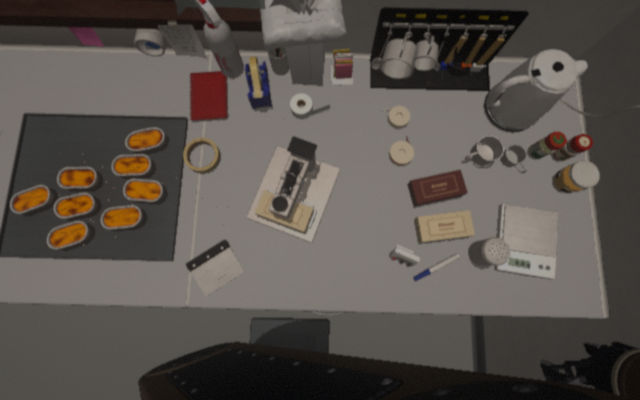

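The top view shows the embosser's base at about (294,193), with the pad near (280,204), the wheel near (291,184) and the column's dark top near (302,150). The side view shows it at about (302,240). Next I'll measure the pose and zoom in.

```bash
cat > h.py <<'E'
import numpy as np,cv2
from station import arm
def K(n):
    c=arm.camera_params(n); return 200/np.tan(np.radians(c["vertical_fov"]/2)),c["cx"],c["cy"],c["world_from_camera"]
def cast(n,u,v,z):
    f,cx,cy,T=K(n); d=T[:3,:3]@np.array([(u-cx)/f,-(v-cy)/f,-1]); o=T[:3,3]
    return o+d*(z-o[2])/d[2]
def proj(n,p):
    f,cx,cy,T=K(n); q=T[:3,:3].T@(np.array(p)-T[:3,3]); return cx-f*q[0]/q[2],cy+f*q[1]/q[2]
def cloud(n,d):
    f,cx,cy,T=K(n); v,u=np.mgrid[:400,:640]
    P=np.stack([(u-cx)/f*d,-(v-cy)/f*d,-d],-1); return P@T[:3,:3].T+T[:3,3]
E
python3 - <<'E'
from h import *
for n,(x0,x1,y0,y1) in dict(top=(240,345,130,245),side=(250,355,180,280)).items():
    z=np.load(n+"0.npz"); p=z["p"]; W=cloud(n,z["d"])
    print(n,"table z", np.median(W[255:265,240:300,2]) if n=="top" else 0)
    c=cv2.resize(p[y0:y1,x0:x1],None,fx=5,fy=5,interpolation=cv2.INTER_CUBIC); cv2.imwrite(f"pics/{n}1.png",c[:,:,::-1])
z=np.load("top0.npz"); W=cloud("top",z["d"]); sub=np.zeros((400,640),bool); sub[130:245,240:345]=1
for lo,hi in((.006,1),(.14,.16),(.045,.06),(.16,.2)):
    m=sub&(W[...,2]>lo)&(W[...,2]<hi); xy=W[m][:,:2].astype(np.float32)
    print(lo,hi,len(xy),cv2.minAreaRect(xy) if len(xy)>3 else 0, xy.mean(0))
# base plate by colour: brighter/warmer than the worktop
p=z["p"].astype(int); print(p[230,300],p[225,300],p[170,330],p[200,350],p[250,300])
E
```

```text
top table z -0.0005144525627516217
side table z 0
0.006 1 5833 ((0.5584161281585693, -0.053790733218193054), (0.2869310677051544, 0.28528472781181335), 70.86952209472656) [ 0.58326846 -0.06443814]
0.14 0.16 882 ((0.6031632423400879, -0.06204134225845337), (0.0640246719121933, 0.18079917132854462), 70.68362426757812) [ 0.619986   -0.06867369]
0.045 0.06 948 ((0.5916101932525635, -0.05766548216342926), (0.13805316388607025, 0.187368243932724), 70.8179931640625) [ 0.53028023 -0.04216032]
0.16 0.2 38 ((0.6003607511520386, -0.06232129782438278), (0.0195538941770792, 0.008197896182537079), 72.44633483886719) [ 0.5994978  -0.06186843]
[122 108  87] [159 140 109] [165 151 141] [128 123 118] [129 123 119]
```

View pics/top1.png

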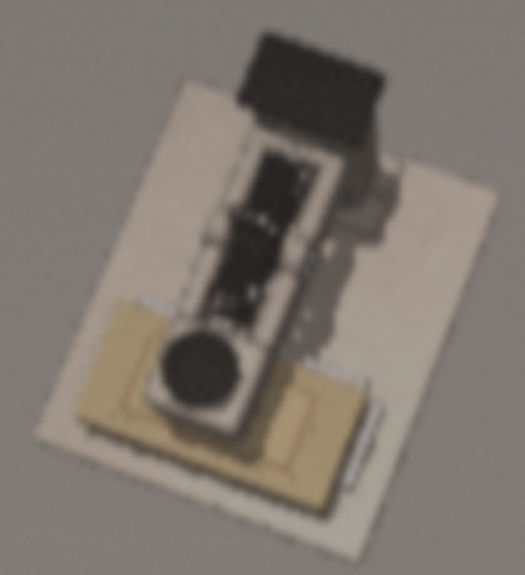

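View pics/side1.png

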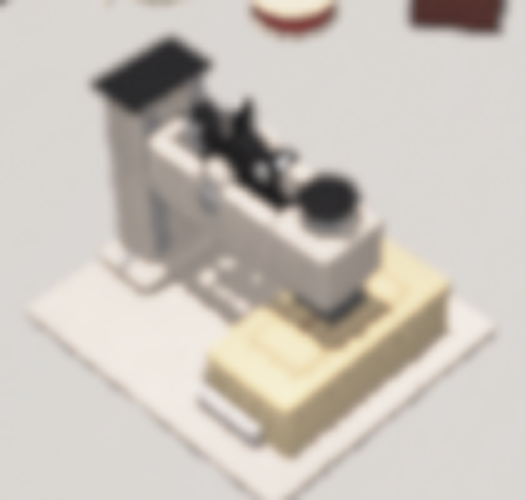

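The top crop shows the pad at (200,368), which is pixel (280,203.6), and the lobes along x 225–305, y 150–310. The base edges agree with the −19° yaw. The side crop shows one lobe standing up near (245,115), but the dots aren't clear, so I'll average frames to read them.

```bash
cat >> h.py <<'E'
def emb():
    yaw=np.radians(70.8-90); R=np.array([[np.cos(yaw),-np.sin(yaw),0],[np.sin(yaw),np.cos(yaw),0],[0,0,1]])
    pad=cast("top",280,203.6,.150); pad[2]=0
    return yaw,R,pad+R@[.035,0,0]
def wheelpic(name,k=6):
    out=[]
    o=emb(); c=o[2]+o[1]@[.035,0,.150]
    for n in("top","side"):
        p=np.mean([arm.camera(n)[0].astype(float) for _ in range(k)],0)
        u,v=map(int,proj(n,c)); q=cv2.resize(p[v-25:v+25,u-25:u+25].astype(np.float32),None,fx=8,fy=8,interpolation=cv2.INTER_CUBIC)
        q=q+1.5*(q-cv2.GaussianBlur(q,(0,0),10)); out.append(np.clip(q*(1.6 if n=="top" else 1),0,255))
    cv2.imwrite(name,np.hstack(out)[:,:,::-1])
E
python3 - <<'E'
from h import *
yaw,R,o=emb(); print(yaw,o)
for n,e in dict(top=[.035,0,.172],ax=[.035,0,.128]).items(): print(n,o+R@e)
for e in([-.085,-.095,.01],[-.085,.095,.01],[.135,-.095,.01],[.135,.095,.01],[.035,0,.172]): print(e,proj("top",o+R@e),proj("side",o+R@e))
wheelpic("pics/w0.png")
for n in("top","side"):
    z=np.load(n+"0.npz"); W=(cloud(n,z["d"])-o)@R
    m=(abs(W[...,1])<.014)&(W[...,0]>-.012)&(W[...,0]<.082)&(W[...,2]>.131)&(W[...,2]<.19)
    q=W[m]; a=np.degrees(np.arctan2(q[:,0]-.035,q[:,2]-.128)); r=np.hypot(q[:,0]-.035,q[:,2]-.128)
    for b in range(-90,90,10):
        s=r[(a>=b)&(a<b+10)]
        if len(s): print(n,b,len(s),s.max().round(3),np.median(s).round(3))
E
```

```text
-0.3351032163829113 [ 0.56468857 -0.05186765  0.        ]
top [ 0.59774174 -0.06337798  0.172     ]
ax [ 0.59774174 -0.06337798  0.128     ]
[-0.085, -0.095, 0.01] (np.float64(312.2728598195618), np.float64(243.3041660796284)) (np.float64(350.16575632058203), np.float64(243.2986201098569))
[-0.085, 0.095, 0.01] (np.float64(246.05301864523562), np.float64(218.18148374373956)) (np.float64(305.70394913441885), np.float64(279.7103064282592))
[0.135, -0.095, 0.01] (np.float64(340.88565291879524), np.float64(168.3117456058594)) (np.float64(299.7688008768603), np.float64(210.1207765306798))
[0.135, 0.095, 0.01] (np.float64(276.9428941502969), np.float64(145.11281566416187)) (np.float64(255.08097956972338), np.float64(240.0590098399689))
[0.035, 0, 0.172] (np.float64(290.3663202707148), np.float64(173.6874800470831)) (np.float64(298.1757481003333), np.float64(199.6045671024953))
top -70 8 0.043 0.04
top -60 53 0.043 0.036
top -50 24 0.037 0.024
top -40 14 0.026 0.023
top -30 15 0.027 0.024
top -20 14 0.026 0.024
top -10 32 0.044 0.029
top 0 25 0.046 0.043
top 10 3 0.029 0.013
top 20 8 0.027 0.026
top 30 13 0.028 0.026
top 40 15 0.028 0.027
top 50 64 0.045 0.035
top 60 18 0.047 0.041
top 70 1 0.034 0.034
side -90 1 0.024 0.024
side -80 2 0.02 0.019
side -70 13 0.044 0.031
side -60 29 0.044 0.037
side -50 10 0.025 0.023
side -40 11 0.025 0.022
side -30 10 0.027 0.024
side -20 10 0.025 0.024
side -10 40 0.047 0.035
side 0 15 0.042 0.03
side 10 4 0.028 0.016
side 20 2 0.026 0.025
side 30 4 0.024 0.018
side 40 2 0.026 0.017
side 50 39 0.044 0.035
side 60 12 0.045 0.03
side 70 4 0.039 0.023
side 80 4 0.035 0.03[ WARN:0@7.207] global loadsave.cpp:1063 imwrite_ Unsupported depth image for selected encoder is fallbacked to CV_8U.
```

View pics/w0.png

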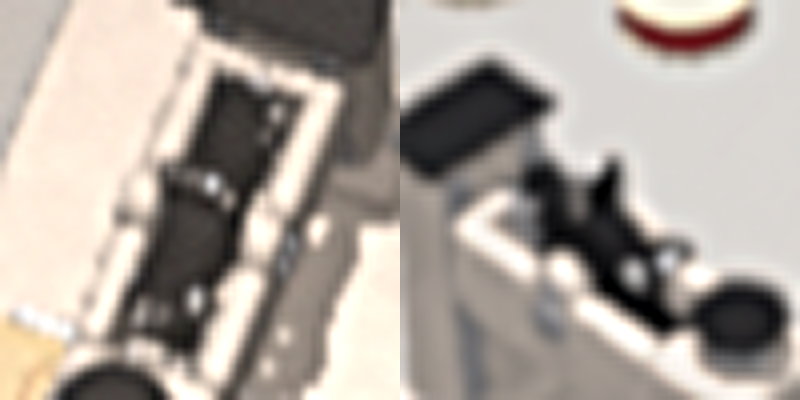

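The wheel sits in a click: the lobes are at 0 and ±60° by depth. I read few dots on the top lobe, so it is at one or two. I'll flick with the closed fingers, their 22 mm width along the embosser's x, and check after the first click.

```bash
cat >> h.py <<'E'
yaw,R,o=emb(); Q=[np.cos(yaw/2),np.sin(yaw/2),0,0]
def tip(x,z,y=0): return o+R@[x,y,z+.173]
def flick(s=1,end=.010):
    "one flick; s=+1 pushes the wheel top to +x"
    arm.move_linear(tip(.035-s*.020,.190)); arm.move_linear(tip(.035-s*.020,.158),max_speed=.08,until_force=6) and print("hit on descent")
    a=arm.move_linear(tip(.035+s*end,.158),max_speed=.05,until_force=16); st=arm.state()
    x=((st["ee_pos"]-o)@R)[0]-.035
    print("stopped" if a else "ok","x",x.round(4),"F",(st["contact_force"]@R).round(1))
    arm.move_linear(tip(.035+x,.190)); return a
def away(): arm.move_linear(tip(-.035,.235)+R@[0,-.20,0],max_speed=.3)
def lobes():
    for n in("top","side"):
        W=(cloud(n,arm.camera(n)[1])-o)@R
        m=(abs(W[...,1])<.014)&(W[...,0]>-.012)&(W[...,0]<.082)&(W[...,2]>.131)&(W[...,2]<.19)
        q=W[m]; a=np.arctan2(q[:,0]-.035,q[:,2]-.128); r=np.hypot(q[:,0]-.035,q[:,2]-.128)
        k=(r>.032)&(abs(a)<1.3); print(n,k.sum(),"lobe angle mod 60 deg",np.degrees(np.angle(np.exp(6j*a[k]).mean())/6).round(1))
E
python3 - <<'E'
from h import *
arm.set_gripper(0); print(arm.ik(tip(.015,.23),Q))
arm.move_to(tip(.015,.23),Q); print(arm.state()["clock"])
flick(); away(); lobes(); wheelpic("pics/w1.png",4); print(arm.state()["clock"],arm.state()["width"])
E
```

```text
[-1.49931043e-01  3.86619813e-01  1.75888604e+00 -4.44089210e-16
  9.96086803e-01  1.75596850e+00]
3.7833
ok x 0.0112 F [ 5.9 -0.2 -2.3]
top 140 lobe angle mod 60 deg 0.9
side 96 lobe angle mod 60 deg -0.5
7.25 -0.00023829408799132785[ WARN:0@12.163] global loadsave.cpp:1063 imwrite_ Unsupported depth image for selected encoder is fallbacked to CV_8U.
```

View pics/w1.png

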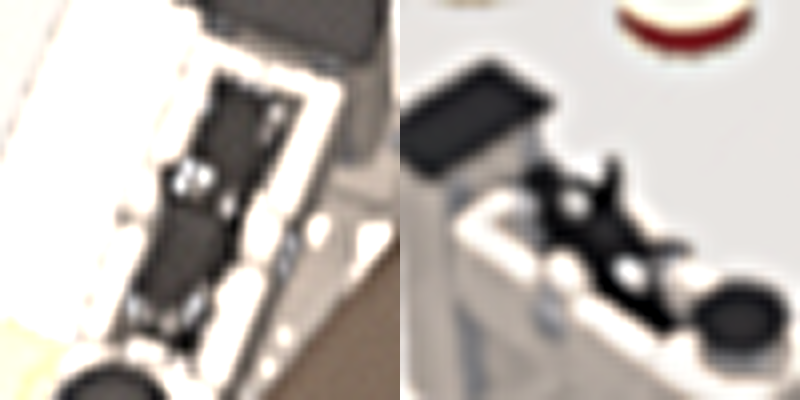

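The wheel advanced one click and sits at 0°. The top lobe now shows dots near (185,178), (205,180) and (228,205), so it's at two or three. Another flick is still safe, because the wheel can't have started above three.

```bash
sed -i 's/q=q+1.5\*(q-cv2.GaussianBlur(q,(0,0),10))/q=q+2.5*(q-cv2.GaussianBlur(q,(0,0),9))/; s/1.6 if n=="top" else 1)/1.2 if n=="top" else 1)/' h.py
python3 - <<'E'
from h import *
arm.move_linear(tip(.015,.235),max_speed=.3)
flick(); away(); lobes(); wheelpic("pics/w2.png",8); print(arm.state()["clock"])
E
```

```text
ok x 0.0113 F [ 5.1 -0.2 -1.2]
top 143 lobe angle mod 60 deg 1.1
side 92 lobe angle mod 60 deg -1.1
11.9833[ WARN:0@15.459] global loadsave.cpp:1063 imwrite_ Unsupported depth image for selected encoder is fallbacked to CV_8U.
```

View pics/w2.png

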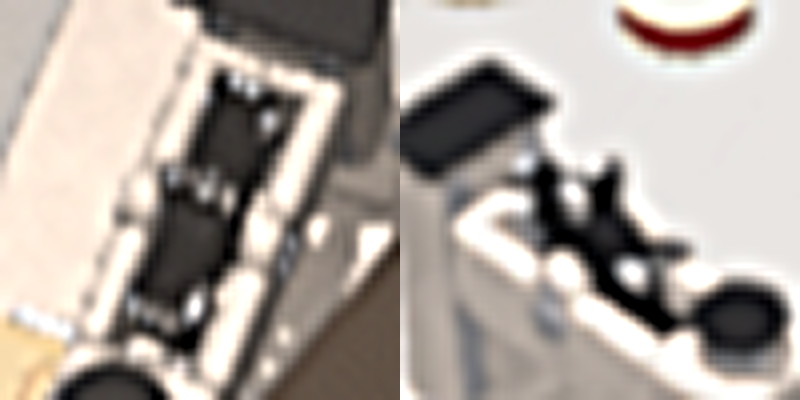

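The top lobe now shows a row of about three dots at (175,180), (208,185) and (232,195), but I can't be sure at this resolution. I'll settle it by feel: flick on gently to the stop beyond six, then flick back one click.

```bash
sed -i 's/max_speed=.05,until_force=16/max_speed=.035,until_force=13/; s/    arm.move_linear(tip(.035+x,.190)); return a/    if a: x-=s*.005; arm.move_linear(tip(.035+x,.158))\n    arm.move_linear(tip(.035+x,.190)); return a/' h.py
python3 - <<'E'
from h import *
arm.move_linear(tip(.015,.235),max_speed=.3)
for i in range(4):
    if flick(): break
print("flicks before stop",i,arm.state()["clock"])
E
```

```text
ok x 0.011 F [ 5.5 -0.2 -2.3]
stopped x -0.0079 F [-5.5  1.   3.1]
flicks before stop 1 17.2167
```

```bash
python3 - <<'E'
from h import *
away(); lobes(); wheelpic("pics/w3.png",8); print(arm.state()["clock"])
ims=[cv2.imread(f"pics/w{i}.png")[40:360,90:320] for i in range(4)]
cv2.imwrite("pics/cmp.png",cv2.resize(np.hstack(ims),(800,278)))
E
```

```text
top 144 lobe angle mod 60 deg 1.3
side 86 lobe angle mod 60 deg -0.8
18.975[ WARN:0@12.001] global loadsave.cpp:1063 imwrite_ Unsupported depth image for selected encoder is fallbacked to CV_8U.
```

View pics/w3.png

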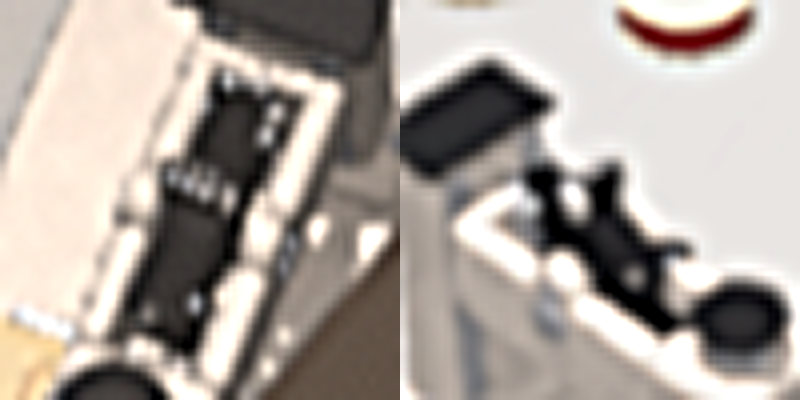

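View pics/cmp.png

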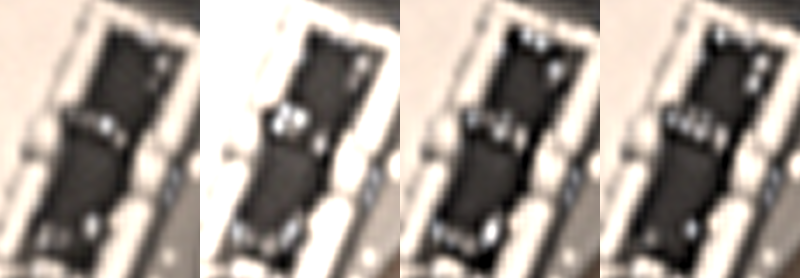

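After the stop the wheel rests at 0°. The top lobe has a dense row of dots at x 170–235, y 180–200. The front lobe, which looked crowded one click earlier, now shows a single faint dot near (150,312) in the top view and (632,275) in the side view. That is the one-dot lobe, so six is uppermost, matching the stop felt at about 0.15–0.2 rad. I'll flick back one click to five.

```bash
python3 - <<'E'
from h import *
arm.move_linear(tip(.055,.235),max_speed=.3)
flick(-1); away(); lobes(); wheelpic("pics/w4.png",6); print(arm.state()["clock"])
E
```

```text
ok x -0.011 F [-6.2  0.2  6.1]
top 144 lobe angle mod 60 deg 1.5
side 89 lobe angle mod 60 deg -1.2
23.7917[ WARN:0@12.948] global loadsave.cpp:1063 imwrite_ Unsupported depth image for selected encoder is fallbacked to CV_8U.
```

View pics/w4.png

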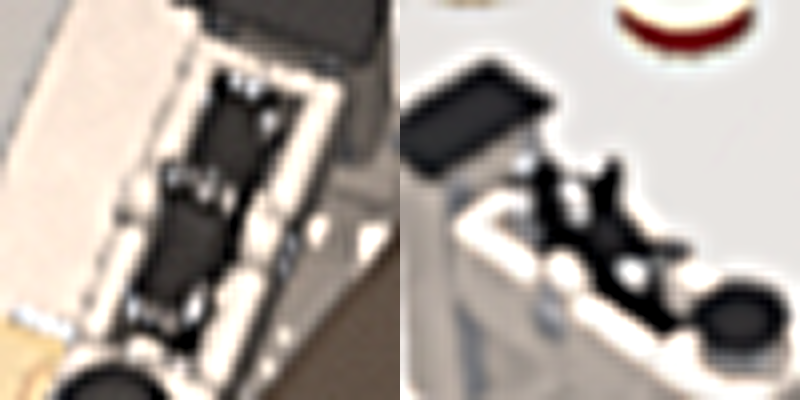

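This matches the earlier frame one click before six: crowded front lobe at (135–195,305) and five dots up. Now I'll press the pad.

```bash
python3 - <<'E'
from h import *
arm.move_linear(tip(-.035,.205),max_speed=.3); arm.move_linear(tip(-.035,.158))
f0=arm.state()["contact_force"][2]
a=arm.move_linear(tip(-.035,.134),max_speed=.02,until_force=23)
for _ in range(3):
    arm.pause(.15); s=arm.state(); print(a,"tip z",(s["ee_pos"][2]-.173).round(4),"dF",(s["contact_force"][2]-f0).round(1))
z=s["ee_pos"][2]-.173
arm.move_linear(tip(-.035,.158),max_speed=.05); arm.move_linear(tip(-.035,.235)); away(); lobes()
W=(cloud("top",arm.camera("top")[1])-o)@R
m=np.hypot(W[...,0]+.035,W[...,1])<.012; print("pad z",np.median(W[m][:,2][W[m][:,2]>.1]),s["clock"],arm.state()["clock"])
E
```

```text
True tip z 0.1363 dF 22.1
True tip z 0.1364 dF 20.9
True tip z 0.1364 dF 20.9
top 144 lobe angle mod 60 deg 1.3
side 90 lobe angle mod 60 deg -0.7
pad z 0.1481926921221477 26.6083 28.8417
```

```bash
python3 -c "
from station import arm
print(arm.job_done())"
```

```text
the job is handed in; nothing more can be done
None
```

The job is handed in, though `job_done()` returned no verdict: the wheel was set to five dots (flicked to the stop past six, then back one click), the pad was pressed with about 21 N (an estimated 9 N on the lid), and the head sprang back up, at about 29 s on the clock.

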